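Find the binding pump rotor and tag it

ROBOT

A 6-joint arm with a two-finger parallel gripper is mounted at the origin on the work surface. World frame = base frame: x ahead of the robot, y to its left, z up, the work surface at z = 0. Lengths are in m, angles in rad, forces in N, time in s.
With the tool pointing down it reaches from about 0.25 to 0.725 m from the base axis. Payload 4 kg.
Tool frame: the origin (TCP) lies midway between the tips of the shut fingers; the grasp point (between the pads) lies 19 mm behind it; x points along the fingers, y is the direction in which the jaws open and shut, and the axes are right-handed (so a half turn about x gives the same grasp; the last joint's range is limited). The gripper opens to 85 mm and grips with 20 to 120 N. Pads are 22 mm wide; open, the fingers measure 114 mm over their backs; the gripper's body (76 mm by 85 mm) begins 54 mm behind the grasp point. The pads swing forward as they close: fully open they stand 13 mm farther back than shut.
Start: joints at [1.24, 0.241, 0.005, 1.335, 0, 1.571], TCP at [0.162, 0.473, 0.231] pointing down, gripper open.
Joint ranges: [-2.72, 2.72], [-1.05, 1.87], [-1.09, 1.28], [-1.99, 2.15], [-1.42, 1.44], [-3.14, 3.14]. Speed limits (rad/s): [2.79, 2.79, 3.14, 3.14, 3.14, 3.14].

INTERFACE

Orientations are given as a unit quaternion [x, y, z, w].
In Python, from workcell import * gives the robot as it stands.
- The arm moves only by the tool play_rows, never from a script. Its argument "plan" is a list of rows, each a list of 7 numbers: the shift along the tool's x, y, z in mm, then the turn, a rotation vector about the tool's x, y, z in rad, then the closure, from -1 (fully open) to 1 (shut). In form: [[x, y, z, rx, ry, rz, grip], ...]. A call has 1 to 20 rows; each row shifts and turns the commanded pose from where the row before left it, along the tool's axes as they then stand; what a row does not reach is not made up. A row lasts 1/12 s, in which the tool goes at most 41.7 mm and 7.16 degrees, less where a joint would pass 70% of its speed; a pose out of reach is approached as far as the arm can. A call with a gripper value outside its range is refused whole. The fingers move at their own pace and stop on an object; the grip force is fixed at half the most. Time passes only in rows, so rows that do not move let the fingers close. It gives the time, the measured TCP pose, the force and the opening at its end, in the units of the state.
- get_obs(): the state, without advancing time (a new reading comes with each control period).
- camera(name): name is "side" or "top"; returns a dict with "frame" (480x640x3 uint8, red, green, blue), "depth" (480x640 float32, m along the optical axis (not along the pixel's ray), 0 where there is no reading), "fx", "fy", "cx", "cy" (pixels), "camera_from_world" (4x4, takes a point from world to camera coordinates). Camera axes: x right, y up, looking along -z (the intrinsics and any distortion apply to the point x, -y, -z); pixel columns grow to the right and rows downward; lengths in m; the calibration is good to about 2 mm. A picture is of the moment at which its call begins.
- job_done(): hands the job in, once; it reports no verdict.
Trained networks look in a picture, given as the dict that the camera call returned (one of the last four; its "shot" number tells which), for a name from the list of things; names that differ only in an ending like _2 or _b are one class to them, and where a whole thing is asked for, a point or a joint stands for the part that bears it (a point fixed in the world has none). Each returns a list of dicts, best first, with "confidence" (0 to 1); they miss things now and then, are a little off and sometimes report something else, mostly with a low value. They report only what shows in the picture. A call takes as long as a camera call. They do not tell look-alikes from the thing itself.
- search_frame(thing, picture): "centre" ([x, y, z] in m, in world coordinates, good to about 4 mm: the middle of the surface that is visible of it).
- pinpoint(thing, picture): "centre" ([x, y, z] in m, in world coordinates, good to about 4 mm: a listed point, or the origin of a listed thing).
The state is a dict: "clock": time; "joint_pos": joint angles; "joint_vel": joint speeds; "tau": joint torques, N m; "eef_pos": TCP position; "tool_rot": TCP orientation; "ft_force": force on the tool from outside, world axes, zero at the start; "ft_torque": the same for the moment, N m; "grip_width": finger opening in m.
Only numpy, scipy, OpenCV 4.12 (cv2) and the standard library are available. Lean on these libraries where they do the work, as an engineer would, in place of code of your own. Each camera call takes 0.05 s, during which the arm holds its last target. There are 200 camera calls.

TASK

One of the three pump heads on the bench has a binding rotor; the other two run freely. Turn all three rotors by hand, one after another, an eighth to half a turn each, gently and without forcing them, and feel which one drags. Then slip the red collar over the peg of the head that binds, so that it lies flat on the block, and let go; leave everything else on the bench where it is.

Things in the scene. Friction and masses are not known exactly. Their poses are not given: they have to be found in the camera images.
- head_a: A pump head lying face up, fixed to the bench: a white block 190 mm long (its x axis), 120 mm wide (y), top face 50 mm above the bench. Origin: centre of its underside, on the bench; x runs from the peg end (-x) to the rotor end (+x). The rotor's axis stands at x = +30 mm, the tag peg at x = -70 mm. Which of the three heads binds changes every time and cannot be seen.
- rotor_a: Rotor of head_a on an upright axis, no end stops: aluminium disc, diameter 100 mm, 54 to 62 mm above the bench. Origin: on the axis at the disc's underside; z up; x points to the yellow roller. Three upright rollers, diameter 14 mm, on a 38 mm radius at 0, 120 and 240 degrees from x (yellow, black, black), reach up to 92 mm; the hub, diameter 28 mm, to 76 mm.
- rotor_a_mark (a point): Centre of the top of head_a's yellow roller, 92 mm above the bench, 38 mm from the rotor's axis. Pushed square-on at a roller, either way round, a free rotor yields to less than 1 N (a first knock apart) and soon stops; a binding one drags all the way with about 6 to 10 N, but still turns. A push aimed towards the axis jams any of them. More than 20 N is forcing it.
- peg_a_foot (a point): Foot of head_a's tag peg, on the block's top face (50 mm above the bench). The peg is upright steel, diameter 12 mm, 30 mm tall (its top 80 mm above the bench).
- head_b: A pump head lying face up, fixed to the bench: a white block 190 mm long (its x axis), 120 mm wide (y), top face 50 mm above the bench. Origin: centre of its underside, on the bench; x runs from the peg end (-x) to the rotor end (+x). The rotor's axis stands at x = +30 mm, the tag peg at x = -70 mm. Which of the three heads binds changes every time and cannot be seen.
- rotor_b: Rotor of head_b on an upright axis, no end stops: aluminium disc, diameter 100 mm, 54 to 62 mm above the bench. Origin: on the axis at the disc's underside; z up; x points to the yellow roller. Three upright rollers, diameter 14 mm, on a 38 mm radius at 0, 120 and 240 degrees from x (yellow, black, black), reach up to 92 mm; the hub, diameter 28 mm, to 76 mm.
- rotor_b_mark (a point): Centre of the top of head_b's yellow roller, 92 mm above the bench, 38 mm from the rotor's axis. Pushed square-on at a roller, either way round, a free rotor yields to less than 1 N (a first knock apart) and soon stops; a binding one drags all the way with about 6 to 10 N, but still turns. A push aimed towards the axis jams any of them. More than 20 N is forcing it.
- peg_b_foot (a point): Foot of head_b's tag peg, on the block's top face (50 mm above the bench). The peg is upright steel, diameter 12 mm, 30 mm tall (its top 80 mm above the bench).
- head_c: A pump head lying face up, fixed to the bench: a white block 190 mm long (its x axis), 120 mm wide (y), top face 50 mm above the bench. Origin: centre of its underside, on the bench; x runs from the peg end (-x) to the rotor end (+x). The rotor's axis stands at x = +30 mm, the tag peg at x = -70 mm. Which of the three heads binds changes every time and cannot be seen.
- rotor_c: Rotor of head_c on an upright axis, no end stops: aluminium disc, diameter 100 mm, 54 to 62 mm above the bench. Origin: on the axis at the disc's underside; z up; x points to the yellow roller. Three upright rollers, diameter 14 mm, on a 38 mm radius at 0, 120 and 240 degrees from x (yellow, black, black), reach up to 92 mm; the hub, diameter 28 mm, to 76 mm.
- rotor_c_mark (a point): Centre of the top of head_c's yellow roller, 92 mm above the bench, 38 mm from the rotor's axis. Pushed square-on at a roller, either way round, a free rotor yields to less than 1 N (a first knock apart) and soon stops; a binding one drags all the way with about 6 to 10 N, but still turns. A push aimed towards the axis jams any of them. More than 20 N is forcing it.
- peg_c_foot (a point): Foot of head_c's tag peg, on the block's top face (50 mm above the bench). The peg is upright steel, diameter 12 mm, 30 mm tall (its top 80 mm above the bench).
- red_collar: Loose red plastic collar lying flat on the bench, the out-of-service tag. Outer diameter 44 mm, bore 18 mm, 18 mm thick, 40 g. Origin: centre of its underside; z along the bore, up. It lies on the left or the right side of the heads.
- blue_collar: Loose blue plastic collar lying flat on the bench, same shape, another job's; leave it where it is. Outer diameter 44 mm, bore 18 mm, 18 mm thick, 40 g. Origin: centre of its underside; z along the bore, up. It lies on the left or the right side of the heads.
- glass_bowl: Empty glass bowl, 100 mm across, 55 mm tall, behind the heads; leave alone. Origin under its centre.
- media_bottle: Glass bottle with a blue cap, 70 mm across, 120 mm tall, behind the heads; leave alone. Origin under its centre.
- amber_jar: Amber jar, 60 mm across, 90 mm tall, behind the heads; leave alone. Origin under its centre.
- beaker: Clear beaker, 66 mm across, 85 mm tall, to the left; leave alone. Origin under its centre.
- screwdriver: Screwdriver with a green handle lying to the right; leave alone.
Mind the look-alikes: they are no part of the job. Several things look just like the red_collar: the one meant starts farthest from the robot's base.

How it is judged:
By the outcome, as a careful person would: the job done as asked, in the order asked, and still so for the second after the job is handed in, with the robot touching nothing.
It also fails if it takes over 61 s, if anything falls off the work surface, if the arm or the gripper's body presses on something with over 40 N, if the wrist force passes 120 N, or if a joint passes its speed limit or range.

## Working session

There is one attempt and no reset: what is moved stays moved. The work goes in short steps, Python scripts to look and compute and a tool call to move; the robot and the scene stay as the last step left them, time stands still between calls to the robot, and variables do not carry over. Pictures are saved under pics/ and viewed, about 8 in all and at most 12, crops included, and the job is handed in when it is done.

Besides the shell and the picture viewer there is one more tool, called after "Request:" as name([rows], argument=value, ...), one row to a line, values as JSON. play_rows: Moves the arm, as the interface text tells. Its arguments: {"type":"object","properties":{"plan":{"type":"array","items":{"type":"array","items":{"type":"number"}}}},"required":["plan"]}

```bash
mkdir -p pics; ls; cat > h.py <<'E'
from workcell import *
import numpy as np, cv2
np.set_printoptions(precision=4,suppress=True)
def save(p,n): cv2.imwrite('pics/'+n,p["frame"][:,:,::-1])
E
python3 - <<'E'
from h import *
o=get_obs()
for k,v in o.items(): print(k,np.array(v))
t=camera("top"); s=camera("side")
save(t,'top1.png'); save(s,'side1.png')
for p in (t,s):
  print(p["fx"],p["fy"],p["cx"],p["cy"]); print(np.array(p["camera_from_world"]),p.keys())
  for n in ["head_a","rotor_a","rotor_a_mark","peg_a_foot","red_collar","blue_collar"]:
    print(n,[(np.array(d["centre"]),round(d["confidence"],2)) for d in pinpoint(n,p)])
E
```

```text
pics
clock 0.0
joint_pos [ 1.24    0.2414  0.0037  1.3352 -0.      1.5708]
joint_vel [-0.0006 -0.0002  0.0014 -0.0011  0.0021 -0.0005]
tau [  0.001  -37.2322  25.2406   0.0168   0.0001   0.    ]
eef_pos [0.1622 0.4723 0.2304]
tool_rot [ 0.1157  0.6976 -0.1172  0.6973]
ft_force [-0.6461  0.0761  0.3002]
ft_torque [ 0.0214  0.0459 -0.0143]
grip_width 0.08504512882920334
577.2310238741051 577.2310238741051 317.86264470183477 234.11062881384925
[[ 0.0261 -0.9995  0.0174 -0.0241]
 [ 0.9815  0.0289  0.1891 -0.578 ]
 [-0.1895  0.0121  0.9818 -1.357 ]
 [ 0.      0.      0.      1.    ]] dict_keys(['frame', 'depth', 'fx', 'fy', 'cx', 'cy', 'camera_from_world', 'shot'])
head_a [(array([ 0.5404,  0.1973, -0.0013]), 0.97), (array([0.5365, 0.0159, 0.0034]), 0.77), (array([ 0.5154, -0.1878, -0.0014]), 0.57)]
rotor_a [(array([ 0.5488, -0.1885,  0.0495]), 0.9), (array([0.5683, 0.1926, 0.0559]), 0.79), (array([ 0.6325,  0.4463, -0.0048]), 0.6), (array([0.5667, 0.0094, 0.0546]), 0.57)]
rotor_a_mark [(array([ 0.5224, -0.2191,  0.0944]), 0.95), (array([ 0.5367, -0.3496, -0.0002]), 0.67)]
peg_a_foot [(ar
[... 802 characters left out ...]
, 0.84), (array([0.5417, 0.1978, 0.0002]), 0.62)]
rotor_a [(array([0.5697, 0.1943, 0.0589]), 0.84), (array([0.5713, 0.0026, 0.051 ]), 0.78), (array([ 0.5459, -0.1872,  0.054 ]), 0.64)]
rotor_a_mark [(array([ 0.5219, -0.2204,  0.0917]), 0.95)]
peg_a_foot [(array([ 0.4512, -0.194 ,  0.0509]), 0.71), (array([0.4742, 0.028 , 0.0509]), 0.34)]
red_collar [(array([0.3441, 0.3891, 0.0042]), 0.95), (array([0.3545, 0.2529, 0.0015]), 0.92), (array([ 0.3874,  0.3248, -0.0015]), 0.83), (array([0.4836, 0.3496, 0.0021]), 0.61), (array([0.4734, 0.0283, 0.0484]), 0.6), (array([ 0.7414, -0.1377,  0.0018]), 0.49), (array([0.5718, 0.002 , 0.0543]), 0.17)]
blue_collar [(array([ 0.5277, -0.3504,  0.0047]), 0.71)]
```

View pics/top1.png

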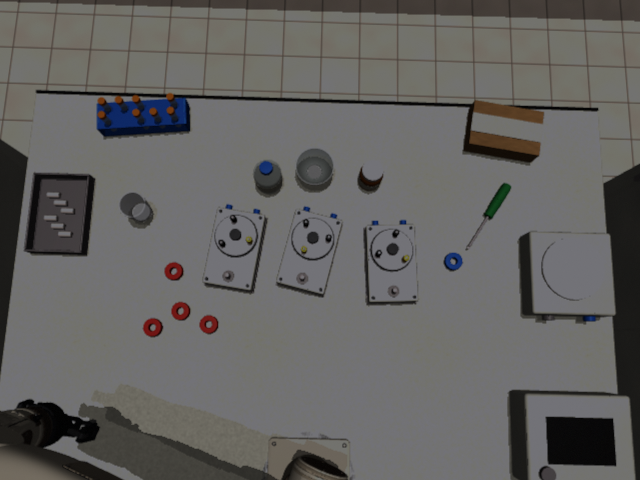

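View pics/side1.png

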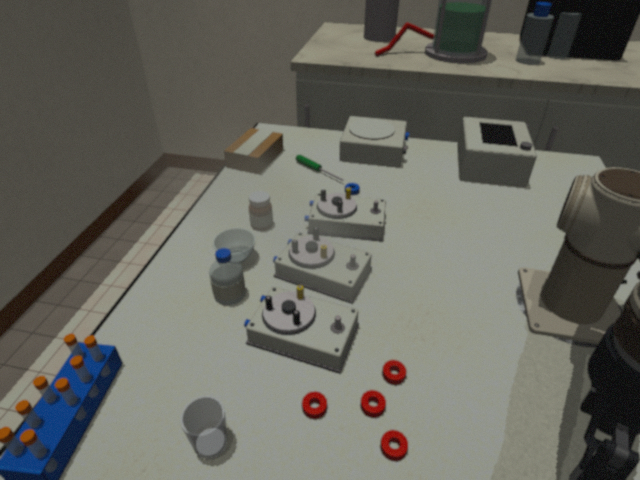

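The top view shows four red collars: (174,271), (181,311), (152,327) and (208,324). The one at (174,271), about (0.486, 0.350), is 0.60 m from the base; the others are 0.44–0.52 m away, so it is the one meant. The three heads are at columns 235, 310 and 392. Next I'll measure precisely.

```bash
cat >> h.py <<'E'
def ray(p,u,v,z):
    T=np.array(p["camera_from_world"]);R=T[:3,:3];c=-R.T@T[:3,3]
    d=R.T@np.array([(u-p["cx"])/p["fx"],-(v-p["cy"])/p["fy"],-1]); return c+d*(z-c[2])/d[2]
def px(p,X):
    T=np.array(p["camera_from_world"]);q=T[:3,:3]@np.array(X)+T[:3,3]
    return np.array([p["cx"]+p["fx"]*q[0]/-q[2],p["cy"]-p["fy"]*q[1]/-q[2]])
def blobs(p,lo,hi,amin=8):
    m=cv2.inRange(cv2.cvtColor(p["frame"],cv2.COLOR_RGB2HSV),np.array(lo),np.array(hi))
    n,l,s,c=cv2.connectedComponentsWithStats(m); return [(c[i],s[i,4]) for i in range(1,n) if s[i,4]>=amin]
E
python3 - <<'E'
from h import *
from scipy.spatial.transform import Rotation as Ro
print(Ro.from_quat(get_obs()["tool_rot"]).as_matrix())
t=camera("top"); s=camera("side")
for n,p in(("top",t),("side",s)):
  print(n,"yellow");[print(c,a,ray(p,*c,.092)[:2]) for c,a in blobs(p,(20,100,60),(35,255,255)) if 180<c[0]<440 and 180<c[1]<320]
  print("red");[print(c,a,ray(p,*c,.012)[:2]) for c,a in blobs(p,(0,150,60),(6,255,255),20) if c[1]>200]
f=t["frame"]
crop=f[200:310,200:425]; cv2.imwrite('pics/c1.png',cv2.resize(np.clip(crop[:,:,::-1].astype(float)*1.8,0,255).astype(np.uint8),None,fx=3.5,fy=3.5,interpolation=cv2.INTER_CUBIC))
f=s["frame"]
crop=f[180:375,240:395]; cv2.imwrite('pics/c2.png',cv2.resize(np.clip(crop[:,:,::-1].astype(float)*1.8,0,255).astype(np.uint8),None,fx=3,fy=3,interpolation=cv2.INTER_CUBIC))
E
```

```text
[[ 0.      0.3248  0.9458]
 [ 0.0001  0.9458 -0.3248]
 [-1.      0.0001  0.    ]]
top yellow
[248.5263 239.1053] 19 [0.5545 0.1566]
[303.6087 248.7826] 23 [0.535  0.0252]
[405.8571 257.381 ] 21 [ 0.5214 -0.2176]
red
[173.117  270.7287] 188 [0.4837 0.3481]
[180.0829 310.5389] 193 [0.3862 0.3239]
[208.5285 323.9275] 193 [0.3557 0.2525]
[151.9538 326.7846] 195 [0.3451 0.3894]
side yellow
[347.8571 192.4857] 35 [ 0.5208 -0.1972]
[299.9254 291.403 ] 67 [0.5536 0.1708]
red
[393.941  371.1327] 339 [0.3575 0.2544]
[372.7412 402.4472] 398 [0.3878 0.325 ]
[313.9277 403.9476] 401 [0.4856 0.349 ]
[393.7439 444.374 ] 492 [0.3465 0.3905]
```

View pics/c1.png

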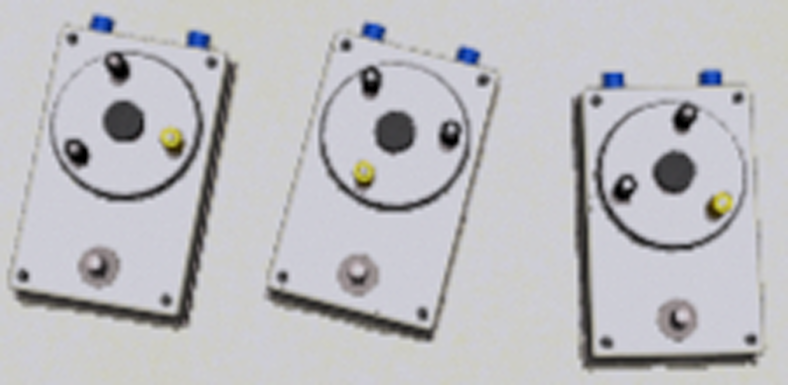

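View pics/c2.png

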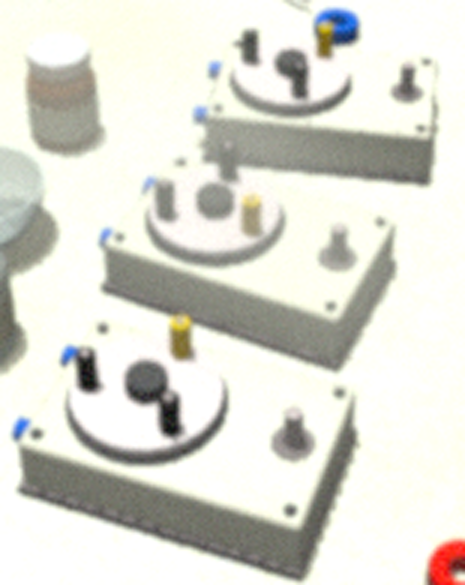

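The crops show the hubs at (124,121), (395,132) and (674,172) and the yellow rollers at (172,138), (364,173) and (721,203). The pegs are near (97,265), (358,272) and (679,317). I'll convert these to world coordinates.

```bash
python3 - <<'E'
from h import *
t=camera("top")
f=lambda x,y:(((x+.5)/3.5-.5)+200,((y+.5)/3.5-.5)+200)
hub=[(124,121),(395,132),(674,172)];ye=[(170,137),(363,171),(719,201)];pg=[(98,264),(358,272),(679,317)]
bl=[[(118,60),(76,148)],[(371,75),(451,130)],[(687,112),(624,184)]]
for h,y,g,bs in zip(hub,ye,pg,bl):
  H=ray(t,*f(*h),.076)[:2];Y=ray(t,*f(*y),.092)[:2];P=ray(t,*f(*g),.08)[:2]
  print("hub",H,"yel",Y,"peg",P,"d hub-peg",np.linalg.norm(H-P),"r",np.linalg.norm(Y-H))
  for q in [y]+bs:
    v=ray(t,*f(*q),.092)[:2]-H; print("   ang",np.degrees(np.arctan2(v[1],v[0])),np.linalg.norm(v))
def fit(p,pos):pass
for p in (t,camera("side")):
  for n in ["rotor_a","rotor_a_mark","peg_a_foot"]:
    print(n,[(np.array(d["centre"]),round(d["confidence"],2)) for d in pinpoint(n,p)])
E
```

```text
hub [0.5684 0.1912] yel [0.5552 0.1573] peg [0.4688 0.2029] d hub-peg 0.1002234053744394 r 0.03628563836944134
   ang -111.22410180235174 0.03628563836944134
   ang 6.11996031035354 0.03945258378252213
   ang 127.61781886473483 0.03695771643349724
hub [0.5661 0.0049] yel [0.5357 0.0258] peg [0.4683 0.0272] d hub-peg 0.10031840854021493 r 0.03698604190750927
   ang 145.4861556455005 0.03698604190750927
   ang 25.89848367422144 0.04016833850365235
   ang -90.73795860354043 0.037990506819701904
hub [ 0.5438 -0.1874] yel [ 0.5221 -0.2157] peg [ 0.4439 -0.1904] d hub-peg 0.09993577055407434 r 0.03566901990069623
   ang -127.57991288604374 0.03566901990069623
   ang -9.479577240338699 0.03960175399604791
   ang 108.26072755108007 0.03816505623726249
rotor_a [(array([0.5646, 0.0075, 0.0536]), 0.87), (array([0.5671, 0.1923, 0.0557]), 0.83), (array([ 0.55  , -0.1865,  0.0527]), 0.69)]
rotor_a_mark [(array([ 0.5205, -0.2195,  0.0919]), 0.77)]
peg_a_foot [(array([ 0.4467, -0.1956,  0.0501]), 0.84)]
rotor_a [(array([0.5702, 0.0021, 0.0524]), 0.72), (array([ 0.549 , -0.1842,  0.056 ]), 0.71), (array([0.5722, 0.192 , 0.0617]), 0.55), (array([ 0.5163, -0.1897,  0.0015]), 0.21)]
rotor_a_mark [(array([ 0.5237, -0.2192,  0.0936]), 0.94)]
peg_a_foot [(array([ 0.4495, -0.1934,  0.0493]), 0.89)]
```

Tool world-aligned, a row is [-dz, dy, dx]. The rotors' hubs are at L (0.569, 0.191), M (0.567, 0.005) and R (0.545, -0.187). I'll shut the gripper and go above L, behind its yellow roller.

Request:
play_rows([
  [0,0,0,-0.11,0,0,1],
  [0,0,0,-0.11,0,0,1],
  [0,0,0,-0.11,0,0,1],
  [0,-27,30,0,0,0,1],
  [0,-27,30,0,0,0,1],
  [0,-27,30,0,0,0,1],
  [0,-27,30,0,0,0,1],
  [0,-27,30,0,0,0,1],
  [0,-27,30,0,0,0,1],
  [0,-27,30,0,0,0,1],
  [0,-27,30,0,0,0,1],
  [0,-27,30,0,0,0,1],
  [0,-27,30,0,0,0,1],
  [0,-27,30,0,0,0,1],
  [0,-20,30,0,0,0,1],
  [0,0,0,0,0,0,1],
])

```text
clock: 2.53
eef_pos: [0.5268, 0.1515, 0.2306]
tool_rot: [0.002, 0.706, -0.003, 0.708]
ft_force: [-0.3, 0.5, 0.5]
grip_width: 0.0002
```

Request:
play_rows([
  [30,3,-4,0,0,0,1],
  [40,0,0,0,0,0,1],
  [40,0,0,0,0,0,1],
  [30,0,0,0,0,0,1],
  [16,0,0,0,0,0,1],
  [0,0,0,0,0,0,1],
  [0,0,2,0,0,0,1],
  [0,0,2,0,0,0,1],
])

```text
clock: 3.2
eef_pos: [0.5233, 0.1592, 0.0768]
tool_rot: [0.0, 0.706, 0.0, 0.708]
ft_force: [0.5, 0.3, 0.0]
grip_width: 0.0003
```

```bash
python3 - <<'E'
from h import *
s=camera("side");f=s["frame"][240:380,230:370]
cv2.imwrite('pics/c3.png',cv2.resize(np.clip(f[:,:,::-1].astype(float)*1.8,0,255).astype(np.uint8),None,fx=4,fy=4))
o=get_obs();print(o["eef_pos"],o["ft_force"])
E
```

```text
[0.5244 0.1593 0.0774] [ 0.8743 -0.1743  0.7775]
```

View pics/c3.png

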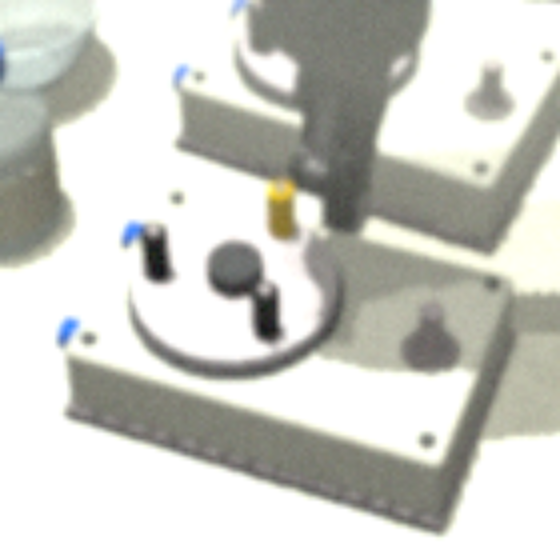

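The finger is just behind the yellow roller (268–295 in the crop). Pushing +x gently.

Request:
play_rows([
  [0,-3,1,0,0,0,1],
  [0,0,2,0,0,0,1],
  [0,0,2,0,0,0,1],
  [0,0,2,0,0,0,1],
  [0,0,1,0,0,0,1],
  [0,0,1,0,0,0,1],
  [0,0,1,0,0,0,1],
  [0,0,1,0,0,0,1],
  [0,0,1,0,0,0,1],
  [0,0,2,0,0,0,1],
  [0,0,2,0,0,0,1],
  [0,0,2,0,0,0,1],
])

```text
clock: 4.25
eef_pos: [0.5402, 0.1555, 0.0752]
tool_rot: [0.0, 0.707, -0.0, 0.707]
ft_force: [-0.5, -0.1, -0.4]
grip_width: 0.0001
```

Request:
play_rows([
  [0,0,2,0,0,0,1],
  [0,0,2,0,0,0,1],
  [0,0,2,0,0,0,1],
  [0,0,2,0,0,0,1],
  [0,0,2,0,0,0,1],
])

```text
clock: 4.67
eef_pos: [0.5504, 0.1556, 0.0753]
tool_rot: [0.0, 0.707, -0.0, 0.707]
ft_force: [-0.6, -0.7, -0.6]
grip_width: 0.0002
```

Request:
play_rows([
  [0,0,2,0,0,0,1],
  [0,0,2,0,0,0,1],
  [0,0,2,0,0,0,1],
  [0,0,2,0,0,0,1],
  [0,0,2,0,0,0,1],
])

```text
clock: 5.08
eef_pos: [0.5604, 0.1556, 0.0753]
tool_rot: [0.0, 0.707, -0.0, 0.707]
ft_force: [-0.3, -0.2, 0.4]
grip_width: -0.0002
```

Request:
play_rows([
  [0,0,2,0,0,0,1],
  [0,0,2,0,0,0,1],
  [0,0,2,0,0,0,1],
  [0,0,2,0,0,0,1],
])

```text
clock: 5.42
eef_pos: [0.5683, 0.1557, 0.0753]
tool_rot: [0.0, 0.707, -0.0, 0.707]
ft_force: [-0.5, 0.6, 1.1]
grip_width: -0.0
```

```bash
python3 - <<'E'
from h import *
s=camera("side");o=get_obs();print(o["eef_pos"],o["ft_force"])
[print(c,a,ray(s,*c,.085)[:2]) for c,a in blobs(s,(20,100,60),(35,255,255)) if 180<c[0]<440 and 180<c[1]<320]
E
```

```text
[0.5688 0.1556 0.0753] [ 0.8872  0.0523 -0.4419]
[347.9714 192.5143] 35 [ 0.522 -0.208]
[323.3636 247.4545] 11 [0.5384 0.023 ]
[285.254  290.9841] 63 [0.5837 0.1692]
```

L is free (under 1 N) and has turned about 48°. I'll push a little further for margin, then lift.

Request:
play_rows([
  [0,0,2,0,0,0,1],
  [0,0,2,0,0,0,1],
  [0,0,2,0,0,0,1],
  [0,0,2,0,0,0,1],
  [0,0,0,0,0,0,1],
  [0,0,-3,0,0,0,1],
  [-15,0,-3,0,0,0,1],
  [-25,0,0,0,0,0,1],
  [-15,0,-5,0,0,0,1],
  [0,-24,-10,0,0,0,1],
  [0,-25,-10,0,0,0,1],
  [0,-25,-11,0,0,0,1],
  [0,-25,-5,0,0,0,1],
  [0,0,0,0,0,0,1],
])

```text
clock: 6.63
eef_pos: [0.5272, 0.0529, 0.1304]
tool_rot: [0.001, 0.708, -0.003, 0.707]
ft_force: [-0.5, 0.0, 0.3]
grip_width: -0.0
```

```bash
python3 - <<'E'
from h import *
t=camera("top");s=camera("side");o=get_obs();print(o["eef_pos"],o["ft_force"])
for p in(t,s):[print(c,a,ray(p,*c,.09)[:2]) for c,a in blobs(p,(20,100,60),(35,255,255)) if 180<c[0]<440 and 180<c[1]<320]
E
```

```text
[0.5289 0.0559 0.1306] [-0.4839 -0.0701  1.2763]
[247.1579 223.2632] 19 [0.5932 0.1619]
[405.8571 257.381 ] 21 [ 0.5217 -0.2179]
[347.7941 192.6176] 34 [ 0.5213 -0.1996]
[279.9667 291.0167] 60 [0.5921 0.1762]
```

L turned about 61°. Now M: descend beside its yellow roller and push -y.

Request:
play_rows([
  [15,2,3,0,0,0,1],
  [25,0,0,0,0,0,1],
  [14,0,0,0,0,0,1],
  [0,0,0,0,0,0,1],
  [0,-1,0,0,0,0,1],
])

```text
clock: 7.15
eef_pos: [0.5316, 0.0586, 0.0757]
tool_rot: [-0.0, 0.708, 0.0, 0.706]
ft_force: [0.6, 0.0, -0.2]
grip_width: -0.0002
```

Request:
play_rows([
  [0,-2,0,0,0,0,1],
  [0,-1,0,0,0,0,1],
  [0,-1,0,0,0,0,1],
  [0,-1,0,0,0,0,1],
  [0,-1,0,0,0,0,1],
  [0,-1,0,0,0,0,1],
  [0,-1,0,0,0,0,1],
  [0,-1,0,0,0,0,1],
  [0,-1,0,0,0,0,1],
  [0,-1,0,0,0,0,1],
  [0,-1,0,0,0,0,1],
  [0,-1,0,0,0,0,1],
  [0,-1,0,0,0,0,1],
  [0,-1,0,0,0,0,1],
])

```text
clock: 8.32
eef_pos: [0.532, 0.0425, 0.0763]
tool_rot: [0.0, 0.707, -0.0, 0.707]
ft_force: [-0.6, 1.4, 0.3]
grip_width: 0.0
```

Request:
play_rows([
  [0,-2,0,0,0,0,1],
  [0,-2,0,0,0,0,1],
  [0,-2,0,0,0,0,1],
  [0,-2,0,0,0,0,1],
])

```text
clock: 8.65
eef_pos: [0.5321, 0.0343, 0.0763]
tool_rot: [0.0, 0.707, -0.0, 0.707]
ft_force: [0.3, 0.5, 0.3]
grip_width: -0.0001
```

Request:
play_rows([
  [0,-2,0,0,0,0,1],
  [0,-2,0,0,0,0,1],
  [0,-2,0,0,0,0,1],
  [0,-2,0,0,0,0,1],
])

```text
clock: 8.98
eef_pos: [0.5321, 0.0263, 0.0763]
tool_rot: [0.0, 0.707, -0.0, 0.707]
ft_force: [0.3, -0.0, 0.4]
grip_width: -0.0001
```

```bash
python3 - <<'E'
from h import *
t=camera("top");s=camera("side");o=get_obs();print(o["eef_pos"],o["ft_force"])
f=s["frame"][200:340,250:390]
cv2.imwrite('pics/c4.png',cv2.resize(np.clip(f[:,:,::-1].astype(float)*1.8,0,255).astype(np.uint8),None,fx=4,fy=4))
E
```

```text
[0.5321 0.0262 0.0763] [ 0.5696  0.0056 -0.9608]
```

View pics/c4.png

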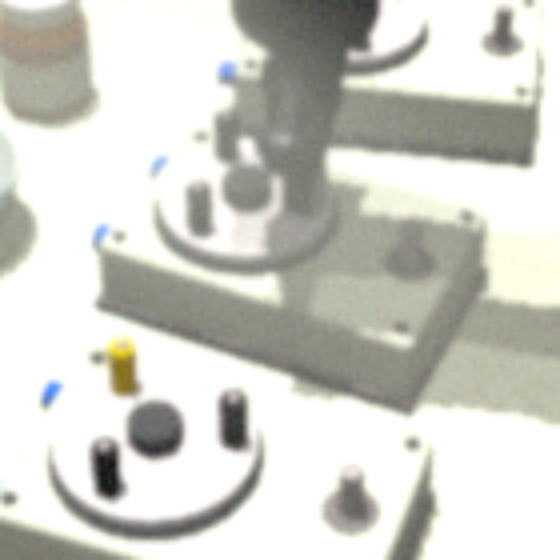

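M yields freely as well. Its rollers have shifted counter-clockwise, and the contact finger hides the yellow one. Continuing to about 60°.

Request:
play_rows([
  [0,-2,0,0,0,0,1],
  [0,-2,0,0,0,0,1],
  [0,-2,0,0,0,0,1],
  [0,-2,0,0,0,0,1],
  [0,-2,0,0,0,0,1],
])

```text
clock: 9.5
eef_pos: [0.5321, 0.0164, 0.0763]
tool_rot: [0.0, 0.707, -0.0, 0.707]
ft_force: [1.0, 0.5, 0.3]
grip_width: 0.0001
```

Request:
play_rows([
  [0,-2,0,0,0,0,1],
  [0,-2,0,0,0,0,1],
  [0,-2,0,0,0,0,1],
  [0,-2,0,0,0,0,1],
  [0,-2,0,0,0,0,1],
])

```text
clock: 9.92
eef_pos: [0.5321, 0.0064, 0.0763]
tool_rot: [0.0, 0.707, -0.0, 0.707]
ft_force: [0.4, 0.8, -0.0]
grip_width: -0.0
```

Request:
play_rows([
  [0,3,0,0,0,0,1],
  [-15,3,0,0,0,0,1],
  [-25,0,0,0,0,0,1],
  [-15,0,0,0,0,0,1],
  [0,-20,-5,0,0,0,1],
  [0,-25,-5,0,0,0,1],
  [0,-30,-5,0,0,0,1],
  [0,-30,-5,0,0,0,1],
  [0,-30,-5,0,0,0,1],
  [0,-25,-5,0,0,0,1],
  [0,-6,-2,0,0,0,1],
  [0,0,0,0,0,0,1],
])

```text
clock: 10.92
eef_pos: [0.4993, -0.1548, 0.1312]
tool_rot: [0.001, 0.707, -0.001, 0.707]
ft_force: [-0.3, 0.3, 0.1]
grip_width: -0.0004
```

```bash
python3 - <<'E'
from h import *
t=camera("top");s=camera("side");o=get_obs();print(o["eef_pos"],o["ft_force"])
for p in(t,s):[print(c,a,ray(p,*c,.09)[:2]) for c,a in blobs(p,(20,80,50),(35,255,255)) if 180<c[0]<440 and 180<c[1]<320]
E
```

```text
[ 0.4999 -0.1529  0.1312] [0.9182 0.2578 0.1768]
[246.76 223.16] 25 [0.5934 0.1629]
[320.5833 249.2917] 24 [ 0.5353 -0.015 ]
[347.8 193. ] 45 [ 0.521  -0.1979]
[327.2 235.6] 15 [ 0.5374 -0.0137]
[280.0811 290.9324] 74 [0.5919 0.1759]
```

M turned 66° and is free. Now R: push +x at its black roller. It is probably the binding one, but I have to feel it.

Request:
play_rows([
  [15,2,0,0,0,0,1],
  [25,0,0,0,0,0,1],
  [15,0,0,0,0,0,1],
  [0,0,0,0,0,0,1],
  [0,0,2,0,0,0,1],
  [0,0,2,0,0,0,1],
])

```text
clock: 11.52
eef_pos: [0.5049, -0.1506, 0.0772]
tool_rot: [-0.0, 0.707, 0.0, 0.708]
ft_force: [0.2, -0.3, 1.3]
grip_width: -0.0001
```

Request:
play_rows([
  [0,0,2,0,0,0,1],
  [0,0,1,0,0,0,1],
  [0,0,1,0,0,0,1],
  [0,0,1,0,0,0,1],
  [0,0,1,0,0,0,1],
  [0,0,1,0,0,0,1],
  [0,0,1,0,0,0,1],
  [0,0,1,0,0,0,1],
  [0,0,1,0,0,0,1],
  [0,0,1,0,0,0,1],
])

```text
clock: 12.35
eef_pos: [0.5148, -0.1514, 0.0762]
tool_rot: [0.0, 0.707, -0.0, 0.707]
ft_force: [-1.5, 0.3, 1.2]
grip_width: -0.0001
```

Request:
play_rows([
  [0,0,1,0,0,0,1],
  [0,0,1,0,0,0,1],
  [0,0,1,0,0,0,1],
  [0,0,1,0,0,0,1],
])

```text
clock: 12.68
eef_pos: [0.5169, -0.1506, 0.076]
tool_rot: [0.001, 0.709, 0.0, 0.706]
ft_force: [-5.9, 2.2, 4.0]
grip_width: 0.0001
```

Request:
play_rows([
  [0,0,2,0,0,0,1],
  [0,0,2,0,0,0,1],
  [0,0,2,0,0,0,1],
  [0,0,2,0,0,0,1],
])

```text
clock: 13.02
eef_pos: [0.524, -0.1494, 0.0753]
tool_rot: [0.001, 0.709, 0.001, 0.705]
ft_force: [-5.2, 4.4, 1.5]
grip_width: -0.0
```

R drags at about 7 N. Continuing the turn while watching the force.

Request:
play_rows([
  [0,0,2,0,0,0,1],
  [0,0,2,0,0,0,1],
  [0,0,2,0,0,0,1],
  [0,0,2,0,0,0,1],
  [0,0,2,0,0,0,1],
])

```text
clock: 13.43
eef_pos: [0.5342, -0.1494, 0.0749]
tool_rot: [0.001, 0.709, 0.001, 0.705]
ft_force: [-4.3, 4.1, -0.2]
grip_width: 0.0005
```

Request:
play_rows([
  [0,0,2,0,0,0,1],
  [0,0,2,0,0,0,1],
  [0,0,2,0,0,0,1],
  [0,0,2,0,0,0,1],
  [0,0,2,0,0,0,1],
])

```text
clock: 13.85
eef_pos: [0.5446, -0.1505, 0.0749]
tool_rot: [0.001, 0.709, 0.0, 0.705]
ft_force: [-5.4, 0.8, -3.1]
grip_width: -0.0
```

Request:
play_rows([
  [0,0,2,0,0,0,1],
  [0,0,2,0,0,0,1],
  [0,0,2,0,0,0,1],
  [0,0,2,0,0,0,1],
  [0,0,1,0,0,0,1],
])

```text
clock: 14.27
eef_pos: [0.5529, -0.1536, 0.0748]
tool_rot: [-0.0, 0.71, -0.003, 0.705]
ft_force: [-9.2, -5.0, -2.6]
grip_width: -0.0001
```

Request:
play_rows([
  [0,0,-3,0,0,0,1],
  [0,0,-4,0,0,0,1],
  [-20,0,-2,0,0,0,1],
  [-35,0,0,0,0,0,1],
  [-40,20,0,0,0,0,0.5],
  [-30,30,0,0,0,0,0],
  [0,40,0,0,0,0,-0.5],
  [0,40,-3,0,0,0,-1],
  [0,40,-5,0,0,0,-1],
  [0,40,-5,0,0,0,-1],
  [0,40,-5,0,0,0,-1],
  [0,40,-5,0,0,0,-1],
  [0,40,-5,0,0,0,-1],
  [0,40,-5,0,0,0,-1],
  [0,40,-5,0,0,0,-1],
  [0,40,-5,0,0,0,-1],
  [0,40,-5,0,0,0,-1],
  [0,0,0,0,0,0,-1],
])

```text
clock: 15.77
eef_pos: [0.4986, 0.345, 0.1987]
tool_rot: [-0.0, 0.706, 0.005, 0.708]
ft_force: [0.5, -0.0, -0.4]
grip_width: 0.0852
```

```bash
python3 - <<'E'
from h import *
t=camera("top");s=camera("side");o=get_obs();print(o["eef_pos"],o["ft_force"],o["tool_rot"],o["grip_width"])
for p in(t,s):
  [print(c,a,ray(p,*c,.09)[:2]) for c,a in blobs(p,(20,80,50),(35,255,255)) if 180<c[0]<440 and 180<c[1]<320]
  [print('red',c,a,ray(p,*c,.013)[:2]) for c,a in blobs(p,(0,150,60),(6,255,255),20) if c[1]>200]
f=np.clip(t["frame"][:,:,::-1].astype(float)*1.8,0,255).astype(np.uint8)
a=cv2.resize(f[240:345,130:235],(525,525),interpolation=cv2.INTER_CUBIC)
b=cv2.resize(f[200:310,360:425],None,fx=4,fy=4,interpolation=cv2.INTER_CUBIC)
im=np.zeros((525,790,3),np.uint8);im[:,:525]=a;im[:440,528:788]=b
cv2.imwrite('pics/c5.png',im)
E
```

```text
[0.4993 0.3393 0.1985] [0.4568 0.4765 1.0411] [-0.0005  0.7063  0.0017  0.7079] 0.08537132615585788
[246.76 223.16] 25 [0.5934 0.1629]
[320.5833 249.2917] 24 [ 0.5353 -0.015 ]
[390.2917 262.7083] 24 [ 0.5079 -0.1809]
red [175.4167 264.8333] 36 [0.4985 0.3433]
red [211.6875 321.1771] 96 [0.3625 0.245 ]
[350.6957 200.6957] 46 [ 0.5082 -0.1645]
[280.0685 290.8356] 73 [0.592  0.1757]
red [393.7825 371.577 ] 331 [0.3578 0.2561]
red [372.7165 403.1418] 395 [0.3877 0.3269]
red [314.0054 404.9382] 372 [0.485  0.3514]
red [393.7543 444.3162] 525 [0.3466 0.3909]
```

View pics/c5.png

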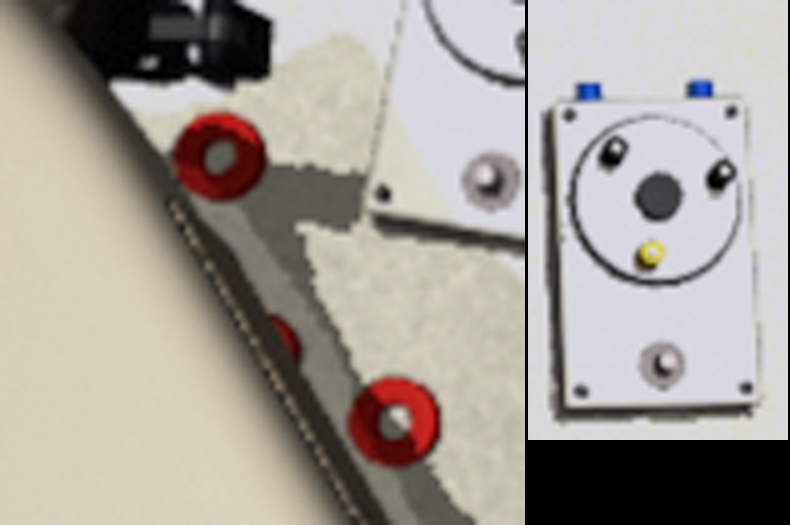

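This crop confirms the choice: the collar at crop (220,157), i.e. pixel (174,271), is the farthest from the base at 0.60 m, and it is the one meant. R turned about 61° and drags at 5–10 N, while L and M yielded to less than 1 N. Picking the collar at about (0.485, 0.349).

Request:
play_rows([
  [35,5,-7,0,0,0,-1],
  [40,5,-7,0,0,0,-1],
  [40,0,0,0,0,0,-1],
  [25,0,0,0,0,0,-1],
  [0,0,0,0,0,0,-1],
  [0,0,0,0,0,0,-1],
  [0,0,0,0,0,0,-1],
])

```text
clock: 16.45
eef_pos: [0.4873, 0.3469, 0.0604]
tool_rot: [0.002, 0.706, 0.0, 0.708]
ft_force: [0.7, -0.2, 0.6]
grip_width: 0.0853
```

```bash
python3 - <<'E'
from h import *
s=camera("side");o=get_obs();print(o["eef_pos"],o["ft_force"],o["tool_rot"])
f=np.clip(s["frame"][:,:,::-1].astype(float)*1.8,0,255).astype(np.uint8)
cv2.imwrite('pics/c6.png',cv2.resize(f[330:450,245:385],(700,600),interpolation=cv2.INTER_CUBIC))
print([ (np.array(d["centre"]),d["confidence"]) for d in pinpoint("red_collar",s)])
E
```

```text
[0.4877 0.3474 0.0611] [-0.2528 -0.1524  0.0687] [0.0019 0.7055 0.0004 0.7087]
[(array([0.3421, 0.3854, 0.0044]), 0.98), (array([0.4815, 0.3463, 0.0014]), 0.79), (array([ 0.3539,  0.251 , -0.0001]), 0.72), (array([0.3878, 0.3229, 0.0012]), 0.61)]
```

View pics/c6.png

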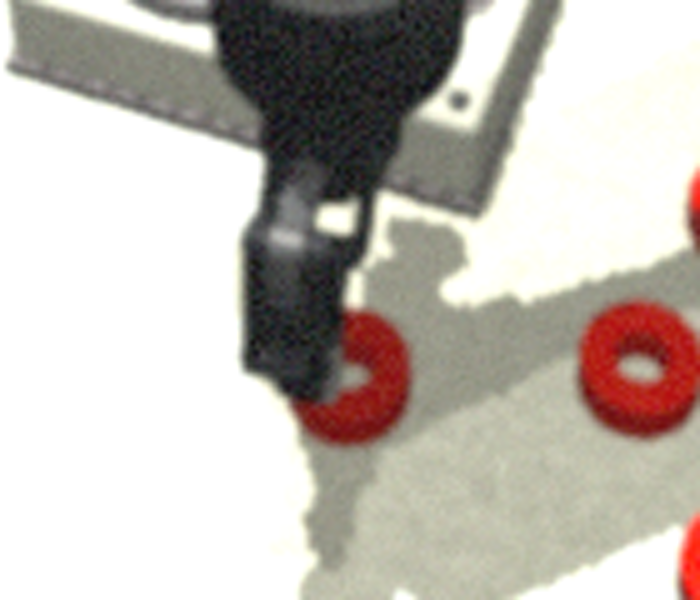

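The gripper is over the farthest collar, at crop (350,375). Descending the rest of the way and gripping.

Request:
play_rows([
  [25,2,-3,0,0,0,-1],
  [25,0,0,0,0,0,-1],
  [11,0,0,0,0,0,-1],
  [0,0,0,0,0,0,-1],
  [0,0,0,0,0,0,-0.5],
  [0,0,0,0,0,0,0],
  [0,0,0,0,0,0,0.5],
  [0,0,0,0,0,0,1],
  [0,0,0,0,0,0,1],
  [0,0,0,0,0,0,1],
  [0,0,0,0,0,0,1],
  [0,0,0,0,0,0,1],
])

```text
clock: 17.55
eef_pos: [0.4837, 0.3497, -0.0007]
tool_rot: [0.001, 0.706, 0.0, 0.708]
ft_force: [-0.7, 0.0, 5.7]
grip_width: 0.042
```

Request:
play_rows([
  [-10,0,0,0,0,0,1],
  [-30,0,0,0,0,0,1],
  [-40,0,0,0,0,0,1],
  [-40,-10,0,0,0,0,1],
  [-20,-30,-2,0,0,0,1],
  [0,-38,-3,0,0,0,1],
  [0,-38,-3,0,0,0,1],
  [0,-38,-3,0,0,0,1],
  [0,-38,-3,0,0,0,1],
  [0,-38,-3,0,0,0,1],
  [0,-38,-3,0,0,0,1],
  [0,-38,-3,0,0,0,1],
  [0,-38,-3,0,0,0,1],
  [0,-38,-3,0,0,0,1],
  [0,-38,-3,0,0,0,1],
  [0,-38,-3,0,0,0,1],
  [0,-38,-3,0,0,0,1],
  [0,-30,0,0,0,0,1],
  [0,-17,0,0,0,0,1],
  [0,0,0,0,0,0,1],
])

```text
clock: 19.22
eef_pos: [0.4442, -0.1979, 0.1383]
tool_rot: [0.001, 0.706, -0.003, 0.708]
ft_force: [-0.3, 0.3, -0.4]
grip_width: 0.0421
```

Request:
play_rows([
  [0,0,0,0,0,0,1],
  [0,0,0,0,0,0,1],
])

```text
clock: 19.38
eef_pos: [0.4438, -0.1937, 0.1376]
tool_rot: [0.0, 0.707, -0.0, 0.707]
ft_force: [0.5, 1.6, 0.2]
grip_width: 0.0422
```

```bash
python3 - <<'E'
from h import *
t=camera("top");s=camera("side");o=get_obs();print(o["eef_pos"],o["ft_force"],o["tool_rot"],o["grip_width"])
for p in (t,s):
  [print('red',c,a,ray(p,*c,.15)) for c,a in blobs(p,(0,150,40),(8,255,255),10)]
  print([ (np.array(d["centre"]),d["confidence"]) for d in pinpoint("red_collar",p)])
f=lambda p:np.clip(p["frame"][:,:,::-1].astype(float)*1.8,0,255).astype(np.uint8)
a=cv2.resize(f(t)[250:320,350:430],None,fx=5,fy=5,interpolation=cv2.INTER_CUBIC)
b=cv2.resize(f(s)[130:230,320:410],None,fx=4,fy=4,interpolation=cv2.INTER_CUBIC)
im=np.zeros((400,790,3),np.uint8);im[:350,:400]=a;im[:,405:765]=b
cv2.imwrite('pics/c7.png',im)
E
```

```text
[ 0.4439 -0.1931  0.1373] [ 1.0922 -0.0431 -0.8269] [-0.0002  0.7071  0.0004  0.7071] 0.04169267420130933
red [180.4138 310.6355] 203 [0.3788 0.2928 0.15  ]
red [208.6078 323.9118] 204 [0.3514 0.2288 0.15  ]
red [152.256  326.8502] 207 [0.3417 0.352  0.15  ]
[(array([0.3466, 0.3868, 0.0003]), 0.77), (array([ 0.3886,  0.3213, -0.0022]), 0.62), (array([ 0.3555,  0.2485, -0.0032]), 0.59)]
red [426.5714  33.4286] 42 [ 0.3686 -1.5933  0.15  ]
red [384.875  178.3125] 16 [ 0.4311 -0.1898  0.15  ]
red [393.8499 371.2975] 353 [0.364  0.3548 0.15  ]
red [372.7914 403.0887] 417 [0.388 0.412 0.15 ]
red [393.7605 444.7757] 526 [0.355  0.4641 0.15  ]
[(array([0.3529, 0.2533, 0.0004]), 0.95), (array([0.341 , 0.3894, 0.0028]), 0.8), (array([ 0.3894,  0.322 , -0.0009]), 0.75), (array([ 0.4441, -0.191 ,  0.1371]), 0.41)]
```

View pics/c7.png

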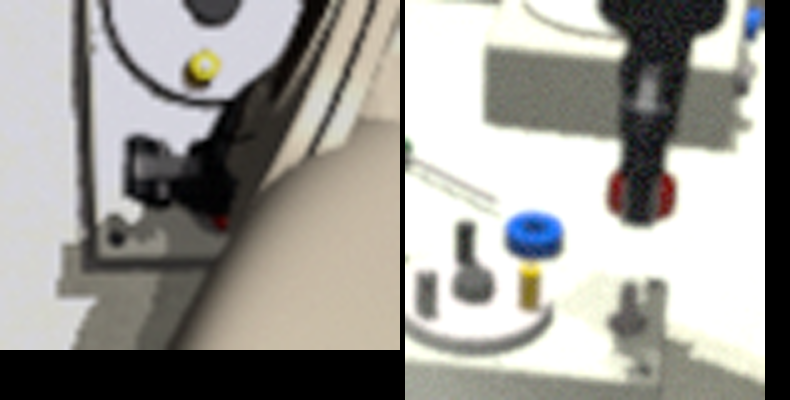

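The side crop shows the collar centred on the fingers at (642,195) and the peg top at (629,287). My peg estimates disagree by about 5 mm, so I'll fit the head geometry and check for camera bias against the known TCP.

```bash
python3 - <<'E'
from h import *
from scipy.optimize import least_squares
t=camera("top");s=camera("side")
o=get_obs();e=o["eef_pos"]
m=blobs(s,(0,120,25),(10,255,255),5); print([(c,a) for c,a in m if 370<c[0]<390 and 160<c[1]<200])
g=s["frame"].astype(int)
for v in (175,179,183): print(v,[tuple(g[v,u]) for u in range(368,390)])
print("collar pred side",px(s,[e[0],e[1],e[2]+.0097]))
# peg by side/top candidates
print("side peg top",ray(s,375.6,201.4,.08))
f=lambda x,y,k,u0,v0:((x+.5)/k-.5+u0,(y+.5)/k-.5+v0)
C=[f(x-528,y,4,360,200) for x,y in((557,100),(748,97),(760,402),(567,405))]
W=[ray(t,*c,.05)[:2] for c in C];print("corners",W,np.mean(W,0))
P=[ray(t,*f(662-528,362,4,360,200),.08)[:2],ray(t,*f(662-528,366,4,360,200),.05)[:2]];print(P)
# head keypoints from top1/side1: peg appearance profile
im=cv2.cvtColor(cv2.imread('pics/top1.png'),cv2.COLOR_BGR2GRAY);print(im[284:298,386:402])
im=cv2.cvtColor(cv2.imread('pics/side1.png'),cv2.COLOR_BGR2GRAY);print(im[197:217,366:386])
for X in ([.444,-.1905],[.4495,-.194],[.446,-.192]):print(X,"top",px(t,X+[.08]),px(t,X+[.05]),"side",px(s,X+[.08]),px(s,X+[.05]))
E
```

```text
[(array([372.3571, 176.7857]), np.int32(14)), (array([384.8889, 177.3889]), np.int32(18))]
175 [(np.int64(154), np.int64(156), np.int64(148)), (np.int64(145), np.int64(145), np.int64(136)), (np.int64(117), np.int64(109), np.int64(100)), (np.int64(89), np.int64(63), np.int64(60)), (np.int64(70), np.int64(20), np.int64(25)), (np.int64(62), np.int64(23), np.int64(20)), (np.int64(54), np.int64(36), np.int64(33)), (np.int64(46), np.int64(39), np.int64(40)), (np.int64(21), np.int64(27), np.int64(29)), (np.int64(21), np.int64(16), np.int64(19)), (np.int64(22), np.int64(20), np.int64(20)), (np.int64(19), np.int64(10), np.int64(16)), (np.int64(19), np.int64(19), np.int64(15)), (np.int64(27), np.int64(27), np.int64(26)), (np.int64(30), np.int64(33), np.int64(28)), (np.int64(44), np.int64(29), np.int64(27)), (np.int64(60), np.int64(25), np.int64(18)), (np.int64(70), np.int64(17), np.int64(16)), (np.int64(76), np.int64(39), np.int64(34)), (np.int64(100), np.int64(85), np.int64(75)), (np.int64(137), np.int64(134), np.int64(120)), (np.int64(152), np.int64(155), np.int64(142))]
179 [(np.int64(153),
[... 4478 characters left out ...]
3  71  76  86  94 113 141 146 136
  120 133]
 [150 149 149 150 143 127 116 105  93  87  87  92 110 126 136 145 146 131
  113 127]
 [150 149 150 149 149 145 139 129 123 120 118 125 133 143 145 148 150 134
  110 112]
 [151 150 149 147 147 147 147 145 144 146 141 144 147 150 150 150 146 133
  105 103]
 [148 147 148 148 150 148 149 151 151 149 147 150 148 148 149 149 150 133
  105  98]]
[0.444, -0.1905] top [393.68  290.183] [391.8625 291.3468] side [377.1879 201.5061] [376.2134 211.2216]
[0.4495, -0.194] top [395.1588 287.8999] [393.3115 289.111 ] side [375.1819 200.4908] [374.2426 210.1925]
[0.446, -0.192] top [394.3139 289.355 ] [392.4835 290.536 ] side [376.4672 201.0874] [375.5055 210.7972]
```

With the bias corrected, both cameras agree on the peg at about (0.4457, -0.192). Descending to just above it, then slowly while watching the force.

Request:
play_rows([
  [20,1,2,0,0,0,1],
  [20,0,0,0,0,0,1],
  [12,0,0,0,0,0,1],
  [0,0,0,0,0,0,1],
  [0,0,0,0,0,0,1],
  [2,0,0,0,0,0,1],
  [2,0,0,0,0,0,1],
  [2,0,0,0,0,0,1],
  [2,0,0,0,0,0,1],
  [1,0,0,0,0,0,1],
  [0,0,0,0,0,0,1],
])

```text
clock: 20.6
eef_pos: [0.4457, -0.1932, 0.0759]
tool_rot: [0.0, 0.707, -0.0, 0.707]
ft_force: [0.5, 0.2, -0.1]
grip_width: 0.0426
```

Request:
play_rows([
  [2,0,0,0,0,0,1],
  [2,0,0,0,0,0,1],
  [2,0,0,0,0,0,1],
  [2,0,0,0,0,0,1],
  [0,0,0,0,0,0,1],
])

```text
clock: 21.02
eef_pos: [0.4455, -0.1931, 0.0675]
tool_rot: [0.0, 0.707, -0.0, 0.707]
ft_force: [0.5, 0.4, -0.8]
grip_width: 0.0418
```

Request:
play_rows([
  [3,0,0,0,0,0,1],
  [3,0,0,0,0,0,1],
  [3,0,0,0,0,0,1],
  [3,0,0,0,0,0,1],
  [3,0,0,0,0,0,1],
  [1,0,0,0,0,0,1],
  [0,0,0,0,0,0,1],
])

```text
clock: 21.6
eef_pos: [0.4455, -0.1931, 0.0516]
tool_rot: [0.0, 0.707, -0.0, 0.707]
ft_force: [-0.3, 0.2, 0.0]
grip_width: 0.0423
```

```bash
python3 - <<'E'
from h import *
s=camera("side");o=get_obs();print(o["eef_pos"],o["ft_force"],o["grip_width"])
f=np.clip(s["frame"][:,:,::-1].astype(float)*1.8,0,255).astype(np.uint8)
cv2.imwrite('pics/c8.png',cv2.resize(f[160:240,320:410],None,fx=6,fy=6,interpolation=cv2.INTER_CUBIC))
E
```

```text
[ 0.4457 -0.1932  0.0518] [-0.693  -0.0271 -1.4296] 0.042269315215941926
```

View pics/c8.png

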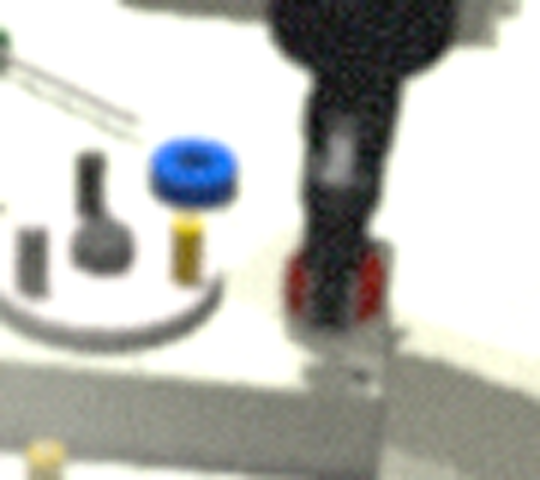

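The collar is round the peg, at (335,285) in the crop. Lowering the last 2 mm, releasing and retreating.

Request:
play_rows([
  [1,0,0,0,0,0,1],
  [1,0,0,0,0,0,1],
  [0,0,0,0,0,0,1],
  [0,0,0,0,0,0,0.3],
  [0,0,0,0,0,0,0],
  [0,0,0,0,0,0,-0.3],
  [0,0,0,0,0,0,-0.6],
  [0,0,0,0,0,0,-0.6],
  [-5,0,0,0,0,0,-0.6],
  [-10,0,0,0,0,0,-0.6],
  [-25,0,0,0,0,0,-0.6],
  [-35,0,0,0,0,0,-0.6],
  [-35,0,0,0,0,0,-0.6],
  [-20,0,-20,0,0,0,-0.6],
  [0,20,-30,0,0,0,-0.6],
  [0,35,-20,0,0,0,-0.6],
  [0,40,0,0,0,0,-0.6],
  [0,40,0,0,0,0,-0.6],
  [0,40,0,0,0,0,-0.6],
  [0,0,0,0,0,0,-0.6],
])

```text
clock: 23.32
eef_pos: [0.3757, -0.0123, 0.1813]
tool_rot: [-0.002, 0.706, 0.004, 0.708]
ft_force: [-0.1, 0.4, -0.0]
grip_width: 0.0684
```

```bash
python3 - <<'E'
from h import *
t=camera("top");s=camera("side");o=get_obs();print(o["clock"],o["eef_pos"],o["ft_force"],o["grip_width"])
for p in (t,s):
  [print('red',c,a,ray(p,*c,.062)[:2],ray(p,*c,.013)[:2]) for c,a in blobs(p,(0,150,40),(8,255,255),30)]
f=lambda p:np.clip(p["frame"][:,:,::-1].astype(float)*1.8,0,255).astype(np.uint8)
a=cv2.resize(f(t)[220:310,350:430],None,fx=5,fy=5,interpolation=cv2.INTER_CUBIC)
b=cv2.resize(f(s)[160:250,310:405],None,fx=4,fy=4,interpolation=cv2.INTER_CUBIC)
im=np.zeros((450,790,3),np.uint8);im[:,:400]=a;im[:360,405:785]=b
cv2.imwrite('pics/c9.png',im)
E
```

```text
23.4167 [ 0.3763 -0.0167  0.1811] [-0.0555 -0.3153 -0.8997] 0.06808715426277716
red [393.8128 290.0936] 203 [ 0.446  -0.1935] [ 0.4508 -0.2006]
red [180.4356 310.6733] 202 [0.3833 0.3121] [0.3859 0.3228]
red [208.6256 323.9113] 203 [0.3542 0.2437] [0.3557 0.2521]
red [152.2404 326.8413] 208 [0.3438 0.3754] [0.345  0.3884]
red [390.7313  42.2015] 134 [ 0.5453 -1.7368] [ 0.5571 -1.9259]
red [375.0159 207.9127] 126 [ 0.4477 -0.1872] [ 0.4521 -0.2589]
red [393.9645 371.694 ] 366 [0.3597 0.2918] [0.3574 0.2563]
red [372.6524 403.0476] 420 [0.388  0.3573] [0.3878 0.3268]
red [393.8119 444.5822] 505 [0.3495 0.4173] [0.3464 0.3914]
```

View pics/c9.png

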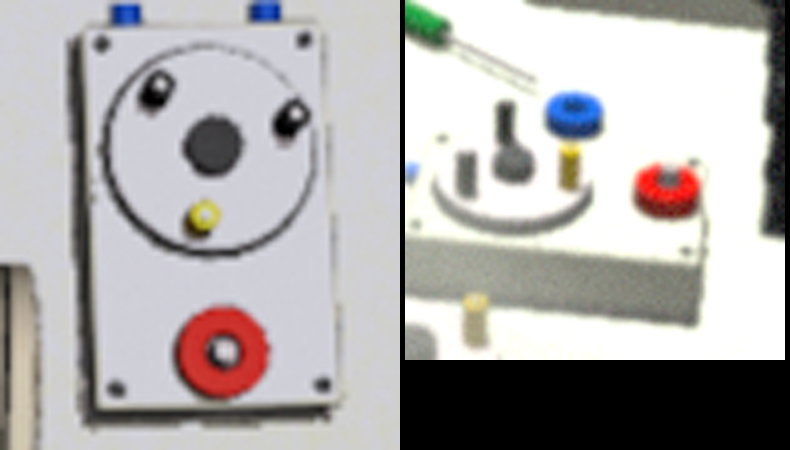

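The collar lies flat on the block with the peg showing through its bore, at (222,352) in the top crop and (667,190) in the side crop. The gripper is clear of everything, so I'm handing in.

```bash
python3 -c "
from workcell import *
print(job_done())"
```

```text
the job is handed in; nothing more can be done
None
```

I turned all three rotors, found that the right-hand head (y ≈ -0.19) binds, put the red collar on its peg and handed the job in at about 23 s.

| Head | Turned | Force felt |
|---|---|---|
| Left | about 61° | under about 1 N |
| Middle | about 66° | under about 1 N (first touch 1.4 N) |
| Right | about 61° | about 6–8 N, up to 10.5 N near the end of the push |

All forces stayed well under 20 N in the readings I took. I only read the force at the end of each move, so a brief peak in between could have gone unseen.

I used the red collar farthest from the base. The final pictures from both cameras show it flat on the right-hand block, with the peg showing through its bore. The three other red collars are within about 2 mm of where they started. The blue collar shows no sign of having moved, but I didn't measure it again. I also didn't re-measure the glassware or screwdriver.

- **Peg position:** the first estimates disagreed by about 5 mm. I corrected the camera offset using the known gripper position, and the collar then went down with no noticeable contact force.
- **Grip width:** with the 44 mm collar held, the gripper read 42 mm, which had no visible effect.

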